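# Add the second slotted weight to the gauge tester

### The job

The dead-weight gauge tester on the bench has one slotted weight on its pan. Take the loose slotted weight of the same size, slide it sideways under the head of the stem until the stem stands at its middle, and set it down flat on the first weight with its slot facing the opposite way from the slot below. Leave the smaller slotted weight where it lies.

Things in the scene. Friction and masses are not known exactly. Their poses are not given: they have to be found in the camera images.
- spare_center (a point): Centre, half-way up, of the loose slotted weight to add: plain steel disc, 80 mm across, 18 mm thick, 0.35 kg, flat on the bench. Two parallel grip flats 60 mm apart face its own +y and -y (53 mm long, mid-length at the centre). Its slot opens to its own +x: 20 mm wide, from the rim to 8 mm past the centre, mouth flared to 34 mm. z up. Things near it are under 20 mm high.
- fitted_slot (a point): Slot mouth, half-way up, of the weight already on the tester: same shape and size as the loose one, lying loose and flat on the pan with the stem near its middle. The point is on the rim, 40 mm from that weight's centre; its +x points out of the slot, roughly towards the robot. z up. Its top face is 9 mm above this point.
- stem (a point): Tester's fixed upright stem: point on its axis at the underside of its head, 92 mm above the bench. Stem 8 mm thick; head 30 mm across, 10 mm high, too wide for the slots. Pan 86 mm across, its top 52 mm below this point; the fitted weight's top is 34 mm below it, the added one's will be 16 mm below. z up; +x points to the round gauge, 88 mm away, no higher than the head.
- small_center (a point): Centre, half-way up, of the smaller slotted weight, 52 mm across, 12 mm thick, not wanted; it stays where it lies. (A closed steel collar, 68 mm across, 18 mm high, lies near too.)

How it is judged:
By the outcome, as a careful person would: the job done as asked, in the order asked, and still so for the second after the job is handed in, with the robot touching nothing.
It also fails if it takes over 38 s, if anything falls off the work surface, if the arm or the gripper's body presses on something with over 40 N, if the wrist force passes 120 N, or if a joint passes its speed limit or range.

### The arm

A 6-joint arm with a two-finger parallel gripper is mounted at the origin on a cart in front of the work surface, level with it; the furniture and walls round the work are solid. World frame = base frame: x ahead of the robot, y to its left, z up, the work surface at z = 0. Lengths are in mm, angles in degrees, forces in N, time in s.
With the tool pointing down it reaches from about 300 to 850 mm from the base axis. Payload 4.2 kg.
Tool frame: the origin (TCP) lies at the very end of the fingers, on their centre line; the grasp point (between the pads) lies 19 mm behind it (env.grasp_offset is the distance from the TCP to the grasp point, in mm); z points along the fingers, y is the line along which they close (so a half turn about z gives the same grasp; the last joint's range is limited). The gripper opens to 91 mm and grips with 3 to 60 N. Pads are 32 mm wide; open, the fingers measure 118 mm over their backs; the gripper's body (76 mm by 178 mm) begins 60 mm behind the grasp point.
Start: joints at [-70.245, 18.312, 89.639, -0, 72.044, -1.146], TCP at [205.143, -537.178, 213.976] pointing down, gripper open.
Joint ranges: [-177.97, 177.97], [-48.28, 115.42], [12.27, 149.76], [-77.06, 257.06], [2.81, 150.46], [-146.56, 146.56]. Speed limits (degrees/s): [147.25, 147.25, 180, 180, 180, 180].

### API

Orientations are given as [roll, pitch, yaw] about the fixed x, y, z axes, in that order (R = Rz(yaw) Ry(pitch) Rx(roll)).
In Python, from workcell import env gives the robot as it stands. The module is installed in compiled form; this text tells all that it offers.
- The arm moves only by the tool send_rows, never from a script. Its argument "motion" is a list of rows, each an object of numbers: "tx", "ty", "tz": the shift along the tool's x, y, z in units of 500 mm (1.0 is 500 mm); "rx", "ry", "rz": the turn, a rotation vector about the tool's x, y, z in units of 30 degrees (1.0 is 30 degrees); "gripper": the closure, from -1 (fully open) to 1 (shut). In form: [{"tx": .., "ty": .., "tz": .., "rx": .., "ry": .., "rz": .., "gripper": ..}, ...]. A call has 1 to 12 rows; each row shifts and turns the commanded pose from where the row before left it, along the tool's axes as they then stand; what a row does not reach is not made up. A row lasts 1/8 s, in which the tool goes at most 62.5 mm and 10.7 degrees, less where a joint would pass 70% of its speed; a pose out of reach is approached as far as the arm can. A call with a number of a shift or a turn outside -1 to 1 is refused whole. A call with a gripper value outside its range is refused whole. The fingers move at their own pace and stop on an object; "grip_force" is the grip in N (left out, the last holds). Time passes only in rows, so rows that do not move let the fingers close. It gives the time, the measured TCP pose, the force, the opening and the grip force at its end, in the units of the state.
- env.state(): the state, without advancing time (a new reading comes with each control period).
- env.grab_frame(name): name is "scene" or "top"; returns a dict with "frame" (480x640x3 uint8, red, green, blue), "vertical_fov" (degrees; the focal length in pixels is half the picture's height over the tangent of half this angle, whatever the lens; pixels are square), "cx", "cy" (the principal point, pixels), "rvec" (rotation vector, rad) and "tvec" (3), from world to camera coordinates, as OpenCV has them. Camera axes: x right, y down, z forward; pixel columns grow to the right and rows downward; lengths in mm; the calibration is good to about 2 mm. A picture is of the moment at which its call begins. There is no depth.
- env.job_done(): hands the job in; it is judged then, once.
The state is a dict: "time_s": time; "qpos": joint angles; "qvel": joint speeds; "effort": joint torques, N m; "ee_pos": TCP position; "ee_rot": TCP orientation; "force": force on the tool from outside, world axes, zero at the start; "torque": the same for the moment, N m; "gripper_width": finger opening in mm; "gripper_force": force on a finger pad.
Only numpy, scipy, OpenCV 4.12 (cv2) and the standard library are available. Lean on these libraries where they do the work, as an engineer would, in place of code of your own. Each camera call takes 0.05 s, during which the arm holds its last target. There are 200 camera calls.

## Working session

There is one attempt and no reset: what is moved stays moved. The work goes in short steps, Python scripts to look and compute and a tool call to move; the robot and the scene stay as the last step left them, time stands still between calls to the robot, and variables do not carry over. Pictures are saved under pics/ and viewed, at most 10 in all, crops included, and the job is handed in when it is done.

Besides the shell and the picture viewer there is one more tool, called after ">>>" as name([rows], argument=value, ...), one row to a line, values as JSON. send_rows: Moves the arm, as the interface text tells. Shifts and turns lie within -1 to 1; 1 stands for 500 mm of shift or 30 degrees of turn. Its arguments: {"type":"object","properties":{"motion":{"type":"array"},"grip_force":{"type":"number"}},"required":["motion"]}

```bash
mkdir -p pics
cat > h.py <<'E'
import numpy as np, cv2
from workcell import env
def grab(n):
    d=env.grab_frame(n); im=d["frame"]; f=240/np.tan(np.radians(d["vertical_fov"]/2))
    K=np.array([[f,0,d["cx"]],[0,f,d["cy"]],[0,0,1.]])
    return im,K,np.array(d["rvec"],float).ravel(),np.array(d["tvec"],float).ravel()
def ray(K,rv,tv,px,z):
    R,_=cv2.Rodrigues(rv); px=np.atleast_2d(np.array(px,float))
    c=-R.T@tv; d=(np.linalg.inv(K)@np.c_[px,np.ones(len(px))].T).T@R
    return c+d*((z-c[2])/d[:,2])[:,None]
def proj(K,rv,tv,P): return cv2.projectPoints(np.atleast_2d(np.array(P,float)),rv,tv,K,None)[0][:,0]
E
python3 - <<'E'
from h import *
for n in("scene","top"):
    im,K,rv,tv=grab(n); cv2.imwrite(f"pics/{n}0.png",im[:,:,::-1]); np.savez(f"{n}0.npz",im=im,K=K,rv=rv,tv=tv)
    R,_=cv2.Rodrigues(rv); print(n,K[0],K[1,2],-R.T@tv,R.round(2).tolist())
print(env.state(),env.grasp_offset)
E
```

```text
scene [518.63289506   0.         316.05399586] 244.9979611379263 [ 55.16781874 705.71304418 462.82019123] [[-0.84, -0.54, -0.01], [-0.19, 0.32, -0.93], [0.5, -0.78, -0.38]]
top [542.00883834   0.         326.98105425] 244.34595175078147 [ 484.53825581  -67.53834546 1210.98202891] [[-0.02, -1.0, 0.01], [-1.0, 0.02, -0.05], [0.05, -0.01, -1.0]]
{'time_s': 0.1, 'qpos': array([-7.02446875e+01,  1.83467175e+01,  8.96983504e+01, -8.59325313e-04,
        7.20447038e+01, -1.14564791e+00]), 'qvel': array([-0.04617031, -0.10150977, -0.15781039,  0.02788288,  0.17919555,
       -0.05041608]), 'effort': array([ 5.21945421e-04, -4.13333559e+01, -2.32510507e+01,  7.28792860e-02,
        4.22622648e-02, -6.83211601e-05]), 'ee_pos': array([ 204.98027752, -536.74186025,  213.22421958]), 'ee_rot': array([-1.79910230e+02, -9.78001425e-04,  2.09012252e+01]), 'force': array([ 0.76260886, -0.11085855,  0.02016079]), 'torque': array([ 0.01248754, -0.04828559, -0.01201759]), 'gripper_force': 0.0, 'gripper_width': 91.33737937163156} 18.8
```

View pics/top0.png

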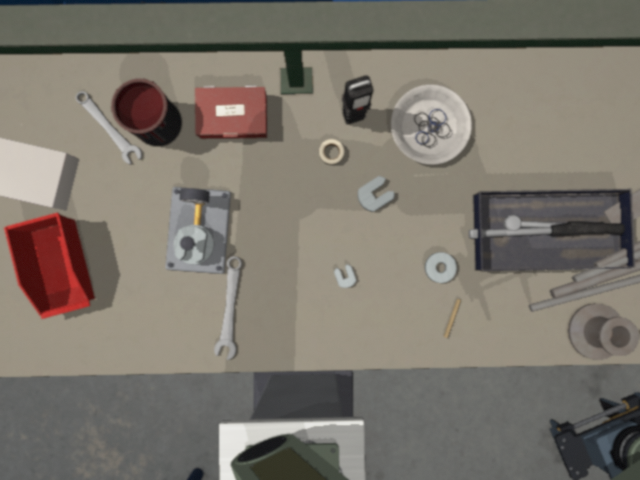

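View pics/scene0.png

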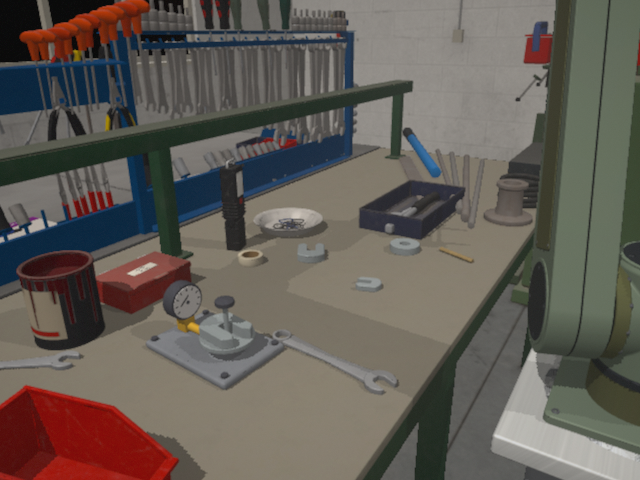

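The top view shows the spare at about (377,194) with its slot opening to the right. The small weight is at (345,275), the collar at (441,267), and the tester at (193,243) with its gauge above at (195,195). I'll zoom in next.

Run:
```python
from h import *
t=np.load("top0.npz"); s=np.load("scene0.npz")
a=cv2.resize(t["im"][170:220,350:405],None,fx=7,fy=7,interpolation=2)
b=cv2.resize(t["im"][215:270,165:220],None,fx=7,fy=7,interpolation=2)
c=cv2.resize(s["im"][285:365,190:270],None,fx=5,fy=5,interpolation=2)[:,:385]
a=cv2.copyMakeBorder(a,0,385-350,0,0,0)
sc=cv2.resize(c,(300,300)); 
cv2.imwrite("pics/z1.png",np.hstack([a,b])[:,:,::-1])
im=t["im"];K,rv,tv=t["K"],t["rv"],t["tv"]
hsv=cv2.cvtColor(im,cv2.COLOR_RGB2HSV)
print(im[194,368],im[185,352],im[243,190],im[250,185], im[265,225])
# steel: blueish vs bench
m=((im[:,:,2].astype(int)-im[:,:,0]>-3)&(im[:,:,0]>110)).astype(np.uint8)
m[:170]=0
cs,_=cv2.findContours(m,0,cv2.CHAIN_APPROX_NONE)
for c in cs:
    A=cv2.contourArea(c)
    if A<100 or c[:,0,1].max()>300: continue
    p=c[:,0]; (x,y),r=cv2.minEnclosingCircle(c)
    M=cv2.moments(c); print(A,(x,y),r,M["m10"]/A,M["m01"]/A,ray(K,rv,tv,(x,y),18)[0].round(1),cv2.minAreaRect(c))
```

```text
[159 165 163] [138 131 117] [74 74 78] [95 97 98] [95 92 87]
222.5 (344.6673278808594, 275.73504638671875) 11.240559577941895 345.5595505617978 277.4 [ 468.5 -122.5   18. ] ((345.18975830078125, 276.5218811035156), (20.419147491455078, 17.770639419555664), 70.01689147949219)
691.5 (440.39520263671875, 266.81207275390625) 15.65004825592041 440.37045071101466 267.20920703784043 [ 484.1 -334.2   18. ] ((440.4000549316406, 267.20001220703125), (30.410520553588867, 29.516096115112305), 26.56505012512207)
462.0 (519.5, 228.5) 33.94858932495117 519.3354978354978 226.50252525252523 [ 565.6 -512.5   18. ] ((519.3674926757812, 224.39137268066406), (19.31253433227539, 67.31980895996094), 88.15238952636719)
473.5 (215.5, 221.5) 17.67776870727539 216.28475888771558 219.15980288630763 [593.2 159.5  18. ] ((215.34146118164062, 221.4268341064453), (22.417600631713867, 29.043495178222656), 6.340191841125488)
2233.0 (197.3834686279297, 230.35231018066406) 48.37885284423828 185.85333631885356 239.53455739662635 [574.3 199.4  18. ] ((197.4016571044922, 230.42120361328125), (56.86933517456055, 81.47659301757812), 5.013113975524902)
579.5 (375.5755920410156, 193.85464477539062) 17.70612144470215 373.21685360943343 195.16566005176875 [ 648.3 -194.8   18. ] ((374.4855651855469, 194.36642456054688), (26.376953125, 32.625709533691406), 57.2647705078125)
```

View pics/z1.png

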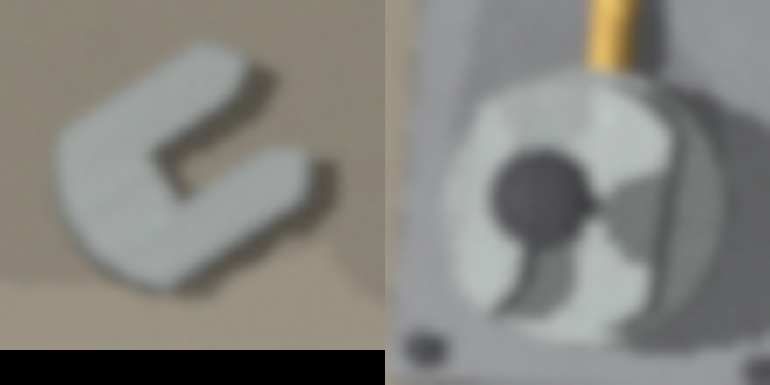

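The zoom shows the spare's flats running up and right at about 32°, with the slot mouth at the upper right. The tester head is a dark disc at about (187,243). The fitted weight's slot opens downward, towards the robot, and its right flat runs from about (206,233) to (203,259).

Run:
```python
from h import *
t=np.load("top0.npz"); im=t["im"];K,rv,tv=t["K"],t["rv"],t["tv"]
U=8
def up(x0,x1,y0,y1): return cv2.resize(im[y0:y1,x0:x1],None,fx=U,fy=U,interpolation=cv2.INTER_CUBIC).astype(int)
tr=lambda p,x0,y0:(np.array(p,float)+.5)/U-.5+[x0,y0]
# spare
a=up(350,405,170,220); m=((a[:,:,2]-a[:,:,0]>-8)&(a[:,:,0]>118)).astype(np.uint8)
c=max(cv2.findContours(m,0,1)[0],key=cv2.contourArea)
w=ray(K,rv,tv,tr(c[:,0],350,170),18)[:,:2].astype(np.float32)
(cx,cy),(w1,h1),an=cv2.minAreaRect(w); print("spare rect",cx,cy,w1,h1,an, "circ",cv2.minEnclosingCircle(w))
# long axis
th=an if w1>h1 else an+90
d=np.array([np.cos(np.radians(th)),np.sin(np.radians(th))])
if d[1]>0:d=-d
print("yaw",np.degrees(np.arctan2(d[1],d[0])),"centre",np.array([cx,cy])+1.9*d)
# head
b=up(165,220,215,270); g=b.sum(2)/3
m=(g<100).astype(np.uint8); n,l,st,ce=cv2.connectedComponentsWithStats(m)
k=l[int((242.9-215)*U),int((187.1-165)*U)]; mm=cv2.morphologyEx((l==k).astype(np.uint8),cv2.MORPH_OPEN,np.ones((41,41)))
c=max(cv2.findContours(mm,0,1)[0],key=cv2.contourArea)
wc=ray(K,rv,tv,tr(c[:,0],165,215),102)[:,:2].astype(np.float32); el=cv2.fitEllipse(wc)
print("head",el)
# right flat
gx=cv2.GaussianBlur(g.astype(np.float32),(0,0),5); gx=np.gradient(gx,axis=1)
pts=[]
for y in range(145,340,5):
    r=gx[y,int(262/7*U):int(300/7*U)]; pts.append((int(262/7*U)+r.argmin(),y))
q=ray(K,rv,tv,tr(pts,165,215),58)[:,:2].astype(np.float32)
v=cv2.fitLine(q,cv2.DIST_HUBER,0,.01,.01).ravel(); print("flat",v, np.degrees(np.arctan2(v[1],v[0])), q[::6])
# left edge & bottom of bright disc: fit
s=np.load("scene0.npz")
h=np.array([el[0][0],el[0][1],102]); p=proj(s["K"],s["rv"],s["tv"],[h,[cx,cy,18],[el[0][0],el[0][1],58]]); print("scene proj",p)
z=s["im"][285:365,185:285]; z=cv2.resize(z,None,fx=7,fy=7,interpolation=2)
o=(p-[185,285])*7+3
for x in o[[0,2]]: cv2.circle(z,tuple(int(i) for i in x),3,(255,0,0),-1)
cv2.imwrite("pics/z2.png",z[:,:,::-1])
```

```text
spare rect 648.0760498046875 -192.4232940673828 60.948795318603516 77.13343048095703 32.76085662841797 circ ((648.7965698242188, -194.6149139404297), 40.96632385253906)
yaw -57.239143371582045 centre [ 649.10420407 -194.0210734 ]
head ((542.1200561523438, 201.4993133544922), (25.108625411987305, 27.163930892944336), 104.59929656982422)
flat [ 9.8721218e-01 -1.5941162e-01  5.4180017e+02  1.7752832e+02] -9.172747 [[566.08746 175.27644]
 [558.0856  174.28845]
 [550.14667 176.47662]
 [542.18884 177.34068]
 [534.2508  178.99751]
 [526.31305 180.38889]
 [518.3608  180.7223 ]]
scene proj [[225.00950431 297.38852548]
 [310.40324782 248.57338385]
 [227.31487181 323.08304702]]
```

View pics/z2.png

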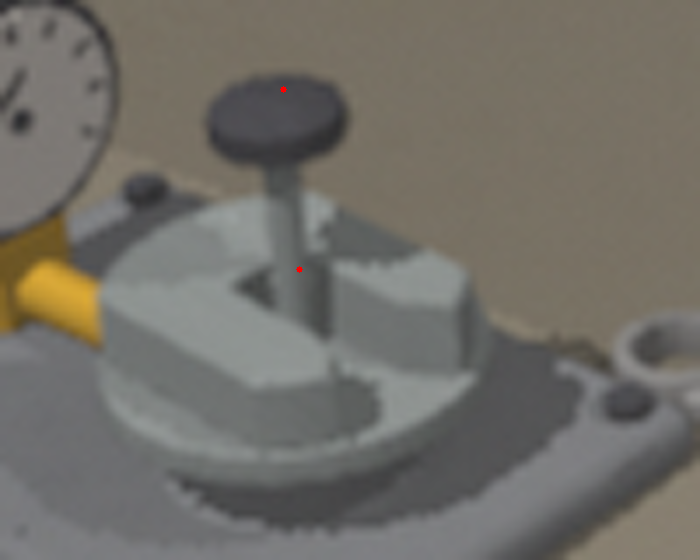

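The scene camera agrees with the top camera to about 3 px: the head's top centre is seen at crop (278,110) against the projected (283,89). That's good enough to set out.

```bash
cat >> h.py <<'E'
def plan(target,yaw,n,pos=None,y0=None,g=None):
    s=env.state(); p=np.array(s["ee_pos"] if pos is None else pos,float); y=s["ee_rot"][2] if y0 is None else y0
    dy=((yaw-y+180)%360-180)/n; d=(np.array(target,float)-p)/n
    for i in range(n):
        a=np.radians(y+i*dy); tx=d@[np.cos(a),np.sin(a),0]; ty=d@[np.sin(a),-np.cos(a),0]
        print('{"tx":%.3f,"ty":%.3f,"tz":%.3f,"rz":%.3f},'%(tx/500,ty/500,-d[2]/500,-dy/30))
E
python3 -c "
from h import *
plan([649,-194,110],122.8,12)"
```

```text
{"tx":0.090,"ty":-0.027,"tz":0.017,"rz":-0.283},
{"tx":0.093,"ty":-0.013,"tz":0.017,"rz":-0.283},
{"tx":0.093,"ty":0.000,"tz":0.017,"rz":-0.283},
{"tx":0.092,"ty":0.014,"tz":0.017,"rz":-0.283},
{"tx":0.089,"ty":0.028,"tz":0.017,"rz":-0.283},
{"tx":0.084,"ty":0.041,"tz":0.017,"rz":-0.283},
{"tx":0.077,"ty":0.053,"tz":0.017,"rz":-0.283},
{"tx":0.069,"ty":0.063,"tz":0.017,"rz":-0.283},
{"tx":0.059,"ty":0.073,"tz":0.017,"rz":-0.283},
{"tx":0.047,"ty":0.081,"tz":0.017,"rz":-0.283},
{"tx":0.035,"ty":0.087,"tz":0.017,"rz":-0.283},
{"tx":0.022,"ty":0.091,"tz":0.017,"rz":-0.283},
```

>>> send_rows([
  {"tx": 0.09, "ty": -0.027, "tz": 0.017, "rz": -0.283},
  {"tx": 0.093, "ty": -0.013, "tz": 0.017, "rz": -0.283},
  {"tx": 0.093, "ty": 0.0, "tz": 0.017, "rz": -0.283},
  {"tx": 0.092, "ty": 0.014, "tz": 0.017, "rz": -0.283},
  {"tx": 0.089, "ty": 0.028, "tz": 0.017, "rz": -0.283},
  {"tx": 0.084, "ty": 0.041, "tz": 0.017, "rz": -0.283},
  {"tx": 0.077, "ty": 0.053, "tz": 0.017, "rz": -0.283},
  {"tx": 0.069, "ty": 0.063, "tz": 0.017, "rz": -0.283},
  {"tx": 0.059, "ty": 0.073, "tz": 0.017, "rz": -0.283},
  {"tx": 0.047, "ty": 0.081, "tz": 0.017, "rz": -0.283},
  {"tx": 0.035, "ty": 0.087, "tz": 0.017, "rz": -0.283},
  {"tx": 0.022, "ty": 0.091, "tz": 0.017, "rz": -0.283},
])

```text
invalid input at $.motion[0]: expected keys tx, ty, tz, rx, ry, rz, gripper
```

>>> send_rows([
  {"tx": 0},
  {"tx": 0},
])

```text
invalid input at $.motion[0]: expected keys tx, ty, tz, rx, ry, rz, gripper
```

```bash
python3 -c "
from h import *
s=env.state();print(s['time_s'],s['ee_pos'],s['ee_rot'],s['qpos'],s['qvel'].round(2))
im,K,rv,tv=grab('scene')
e=s['ee_pos'];print(proj(K,rv,tv,[e,[649,-194,18],[649,-194,0]]))
z=cv2.resize(im[150:300,220:400],None,fx=4,fy=4,interpolation=2)
for p in proj(K,rv,tv,[e,[649,-194,18]]): cv2.circle(z,tuple(int(i) for i in (p-[220,150])*4+1.5),3,(255,0,0),-1)
cv2.imwrite('pics/a1.png',z[:,:,::-1])
plan([649,-194,3],122.8,5)"
```

```text
0.1 [ 204.98027752 -536.74186025  213.22421958] [-1.79910230e+02 -9.78001425e-04  2.09012252e+01] [-7.02446875e+01  1.83467175e+01  8.96983504e+01 -8.59325313e-04
  7.20447038e+01 -1.14564791e+00] [-0.05 -0.1  -0.16  0.03  0.18 -0.05]
[[563.77698064 153.82983105]
 [310.44064846 248.26256144]
 [310.58258063 255.6190961 ]]
{"tx":0.215,"ty":-0.065,"tz":0.084,"rz":-0.679},
{"tx":0.224,"ty":0.014,"tz":0.084,"rz":-0.679},
{"tx":0.205,"ty":0.091,"tz":0.084,"rz":-0.679},
{"tx":0.160,"ty":0.157,"tz":0.084,"rz":-0.679},
{"tx":0.096,"ty":0.203,"tz":0.084,"rz":-0.679},
```

View pics/a1.png

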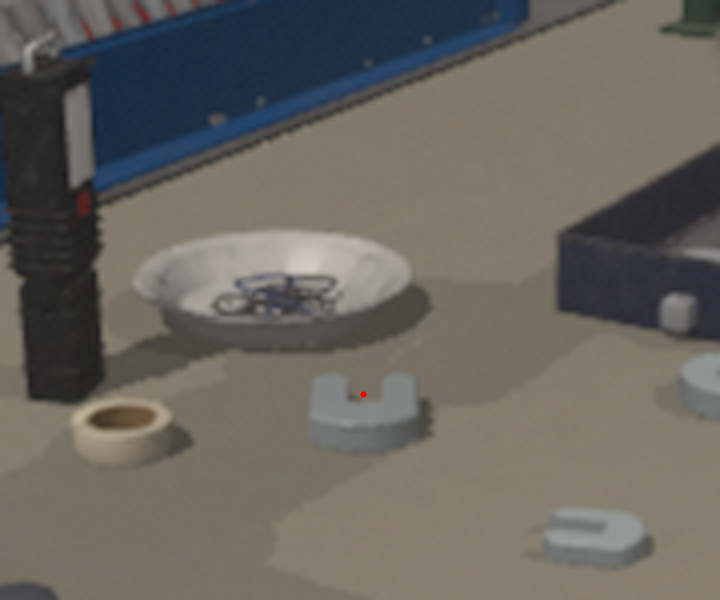

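The rows need every key. In this picture the spare's projected centre falls at crop (363,394), in its slot and about 2 px above the real centre. I'm sending the rows again in full.

>>> send_rows([
  {"tx": 0.09, "ty": -0.027, "tz": 0.017, "rx": 0, "ry": 0, "rz": -0.283, "gripper": -1},
  {"tx": 0.093, "ty": -0.013, "tz": 0.017, "rx": 0, "ry": 0, "rz": -0.283, "gripper": -1},
  {"tx": 0.093, "ty": 0, "tz": 0.017, "rx": 0, "ry": 0, "rz": -0.283, "gripper": -1},
  {"tx": 0.092, "ty": 0.014, "tz": 0.017, "rx": 0, "ry": 0, "rz": -0.283, "gripper": -1},
  {"tx": 0.089, "ty": 0.028, "tz": 0.017, "rx": 0, "ry": 0, "rz": -0.283, "gripper": -1},
  {"tx": 0.084, "ty": 0.041, "tz": 0.017, "rx": 0, "ry": 0, "rz": -0.283, "gripper": -1},
  {"tx": 0.077, "ty": 0.053, "tz": 0.017, "rx": 0, "ry": 0, "rz": -0.283, "gripper": -1},
  {"tx": 0.069, "ty": 0.063, "tz": 0.017, "rx": 0, "ry": 0, "rz": -0.283, "gripper": -1},
  {"tx": 0.059, "ty": 0.073, "tz": 0.017, "rx": 0, "ry": 0, "rz": -0.283, "gripper": -1},
  {"tx": 0.047, "ty": 0.081, "tz": 0.017, "rx": 0, "ry": 0, "rz": -0.283, "gripper": -1},
  {"tx": 0.035, "ty": 0.087, "tz": 0.017, "rx": 0, "ry": 0, "rz": -0.283, "gripper": -1},
  {"tx": 0.022, "ty": 0.091, "tz": 0.017, "rx": 0, "ry": 0, "rz": -0.283, "gripper": -1},
])

```text
time_s: 1.65
ee_pos: [650.7, -193.6, 111.3]
ee_rot: [-180.0, -0.0, 123.1]
force: [0.3, -0.2, -0.2]
gripper_width: 91.2
gripper_force: 0.0
```

>>> send_rows([
  {"tx": 0, "ty": 0, "tz": 0, "rx": 0, "ry": 0, "rz": 0, "gripper": -1},
  {"tx": 0, "ty": 0, "tz": 0, "rx": 0, "ry": 0, "rz": 0, "gripper": -1},
])

```text
time_s: 1.9
ee_pos: [649.1, -194.8, 111.5]
ee_rot: [-179.9, -0.0, 122.8]
force: [0.6, -0.9, -0.1]
gripper_width: 91.1
gripper_force: 0.0
```

```bash
python3 -c "
from h import *
s=env.state();print(s['time_s'],s['ee_pos'],s['ee_rot'],s['qpos'],s['qvel'].round(2))
im,K,rv,tv=grab('scene')
a=np.radians(s['ee_rot'][2]);e=s['ee_pos'];t=np.array([np.sin(a),-np.cos(a),0])
P=[e,e+45*t,e-45*t]
z=cv2.resize(im[150:300,220:400],None,fx=4,fy=4,interpolation=2)
for p in proj(K,rv,tv,P): cv2.circle(z,tuple(int(i) for i in (p-[220,150])*4+1.5),3,(255,0,0),-1)
cv2.imwrite('pics/a2.png',z[:,:,::-1])
plan([649,-194,3],122.8,4)"
```

```text
1.9 [ 649.10471104 -194.81794369  111.50091259] [-1.79922057e+02 -3.69038746e-02  1.22752832e+02] [-1.76604388e+01  3.15730693e+01  8.31565208e+01 -4.02163364e-02
  6.53485247e+01 -5.03964967e+01] [-1.2  -0.99  0.38  0.06 -0.01 -0.08]
{"tx":0.001,"ty":0.000,"tz":0.054,"rz":-0.001},
{"tx":0.001,"ty":0.000,"tz":0.054,"rz":-0.001},
{"tx":0.001,"ty":0.000,"tz":0.054,"rz":-0.001},
{"tx":0.001,"ty":0.000,"tz":0.054,"rz":-0.001},
```

View pics/a2.png

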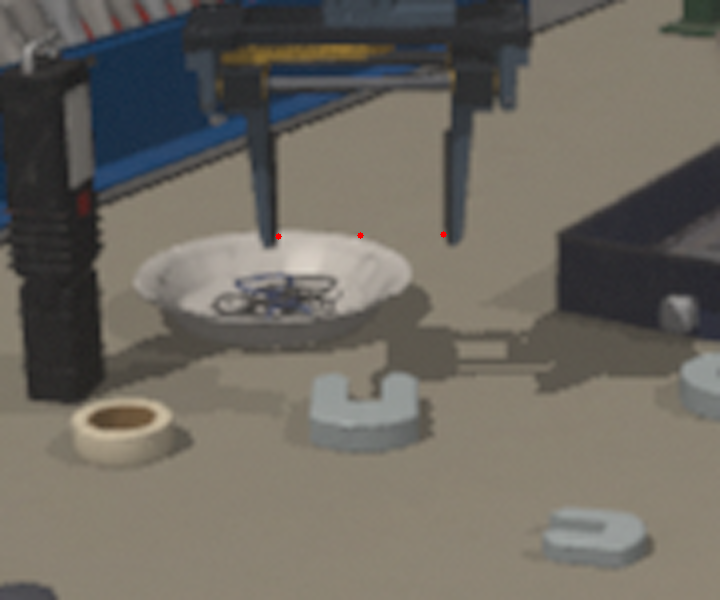

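The fingertips straddle the spare at crop x 270 and 455, with the weight at 365. They sit about 2 px below their projection, the same offset as the weight and the head, so it's camera bias and the top-view estimate holds. Next I descend and grip.

>>> send_rows([
  {"tx": 0.001, "ty": 0, "tz": 0.07, "rx": 0, "ry": 0, "rz": 0, "gripper": -1},
  {"tx": 0.001, "ty": 0, "tz": 0.07, "rx": 0, "ry": 0, "rz": 0, "gripper": -1},
  {"tx": 0, "ty": 0, "tz": 0.05, "rx": 0, "ry": 0, "rz": 0, "gripper": -1},
  {"tx": 0, "ty": 0, "tz": 0.026, "rx": 0, "ry": 0, "rz": 0, "gripper": -1},
  {"tx": 0, "ty": 0, "tz": 0, "rx": 0, "ry": 0, "rz": 0, "gripper": -1},
])

```text
time_s: 2.58
ee_pos: [648.5, -194.4, 3.7]
ee_rot: [-180.0, -0.0, 122.7]
force: [0.1, 0.4, 0.8]
gripper_width: 91.3
gripper_force: 0.0
```

>>> send_rows([
  {"tx": 0, "ty": 0, "tz": 0, "rx": 0, "ry": 0, "rz": 0, "gripper": 1},
  {"tx": 0, "ty": 0, "tz": 0, "rx": 0, "ry": 0, "rz": 0, "gripper": 1},
  {"tx": 0, "ty": 0, "tz": 0, "rx": 0, "ry": 0, "rz": 0, "gripper": 1},
  {"tx": 0, "ty": 0, "tz": 0, "rx": 0, "ry": 0, "rz": 0, "gripper": 1},
  {"tx": 0, "ty": 0, "tz": 0, "rx": 0, "ry": 0, "rz": 0, "gripper": 1},
  {"tx": 0, "ty": 0, "tz": 0, "rx": 0, "ry": 0, "rz": 0, "gripper": 1},
], grip_force=30)

```text
time_s: 3.32
ee_pos: [649.1, -194.2, 4.6]
ee_rot: [-180.0, 0.0, 122.8]
force: [-1.7, -1.4, 4.8]
gripper_width: 59.9
gripper_force: 30.0
```

The grip is good: 59.9 mm opening on the flats at 30 N. I'll lift, then carry to a staging point 85 mm short of the stem.

```bash
python3 -c "
from h import *
plan([458.2,215.1,150],170.8,11,pos=[649.1,-194.2,150])"
```

```text
{"tx":0.081,"ty":0.011,"tz":-0.000,"rz":-0.145},
{"tx":0.080,"ty":0.017,"tz":-0.000,"rz":-0.145},
{"tx":0.079,"ty":0.023,"tz":-0.000,"rz":-0.145},
{"tx":0.077,"ty":0.029,"tz":-0.000,"rz":-0.145},
{"tx":0.074,"ty":0.035,"tz":-0.000,"rz":-0.145},
{"tx":0.071,"ty":0.041,"tz":-0.000,"rz":-0.145},
{"tx":0.068,"ty":0.046,"tz":-0.000,"rz":-0.145},
{"tx":0.064,"ty":0.051,"tz":-0.000,"rz":-0.145},
{"tx":0.060,"ty":0.056,"tz":-0.000,"rz":-0.145},
{"tx":0.056,"ty":0.060,"tz":-0.000,"rz":-0.145},
{"tx":0.051,"ty":0.064,"tz":-0.000,"rz":-0.145},
```

>>> send_rows([
  {"tx": 0, "ty": 0, "tz": -0.03, "rx": 0, "ry": 0, "rz": 0, "gripper": 1},
  {"tx": 0, "ty": 0, "tz": -0.065, "rx": 0, "ry": 0, "rz": 0, "gripper": 1},
  {"tx": 0, "ty": 0, "tz": -0.08, "rx": 0, "ry": 0, "rz": 0, "gripper": 1},
  {"tx": 0, "ty": 0, "tz": -0.08, "rx": 0, "ry": 0, "rz": 0, "gripper": 1},
  {"tx": 0, "ty": 0, "tz": -0.038, "rx": 0, "ry": 0, "rz": 0, "gripper": 1},
])

```text
time_s: 3.95
ee_pos: [650.2, -193.6, 153.1]
ee_rot: [179.8, 0.1, 122.8]
force: [0.6, 0.1, -4.4]
gripper_width: 60.0
gripper_force: 30.0
```

>>> send_rows([
  {"tx": 0.081, "ty": 0.011, "tz": 0, "rx": 0, "ry": 0, "rz": -0.145, "gripper": 1},
  {"tx": 0.08, "ty": 0.017, "tz": 0, "rx": 0, "ry": 0, "rz": -0.145, "gripper": 1},
  {"tx": 0.079, "ty": 0.023, "tz": 0, "rx": 0, "ry": 0, "rz": -0.145, "gripper": 1},
  {"tx": 0.077, "ty": 0.029, "tz": 0, "rx": 0, "ry": 0, "rz": -0.145, "gripper": 1},
  {"tx": 0.074, "ty": 0.035, "tz": 0, "rx": 0, "ry": 0, "rz": -0.145, "gripper": 1},
  {"tx": 0.071, "ty": 0.041, "tz": 0, "rx": 0, "ry": 0, "rz": -0.145, "gripper": 1},
  {"tx": 0.068, "ty": 0.046, "tz": 0, "rx": 0, "ry": 0, "rz": -0.145, "gripper": 1},
  {"tx": 0.064, "ty": 0.051, "tz": 0, "rx": 0, "ry": 0, "rz": -0.145, "gripper": 1},
  {"tx": 0.06, "ty": 0.056, "tz": 0, "rx": 0, "ry": 0, "rz": -0.145, "gripper": 1},
  {"tx": 0.056, "ty": 0.06, "tz": 0, "rx": 0, "ry": 0, "rz": -0.145, "gripper": 1},
  {"tx": 0.051, "ty": 0.064, "tz": 0, "rx": 0, "ry": 0, "rz": -0.145, "gripper": 1},
  {"tx": 0, "ty": 0, "tz": 0, "rx": 0, "ry": 0, "rz": 0, "gripper": 1},
])

```text
time_s: 5.45
ee_pos: [457.9, 217.4, 150.4]
ee_rot: [180.0, -0.1, 170.8]
force: [0.4, -0.1, -3.3]
gripper_width: 59.9
gripper_force: 30.0
```

>>> send_rows([
  {"tx": 0, "ty": 0, "tz": 0.05, "rx": 0, "ry": 0, "rz": 0, "gripper": 1},
  {"tx": 0, "ty": 0, "tz": 0.07, "rx": 0, "ry": 0, "rz": 0, "gripper": 1},
  {"tx": 0, "ty": 0, "tz": 0.04, "rx": 0, "ry": 0, "rz": 0, "gripper": 1},
  {"tx": 0, "ty": 0, "tz": 0, "rx": 0, "ry": 0, "rz": 0, "gripper": 1},
  {"tx": 0, "ty": 0, "tz": 0, "rx": 0, "ry": 0, "rz": 0, "gripper": 1},
  {"tx": 0, "ty": 0, "tz": 0, "rx": 0, "ry": 0, "rz": 0, "gripper": 1},
])

```text
time_s: 6.2
ee_pos: [460.3, 215.4, 71.5]
ee_rot: [179.9, 0.1, 170.6]
force: [0.7, -0.3, -3.9]
gripper_width: 59.5
gripper_force: 30.0
```

Run:
```python
from h import *
s=env.state();print(s['time_s'],s['ee_pos'],s['ee_rot'],s['qvel'].round(2),s['force'])
im,K,rv,tv=grab('scene'); np.savez("scene1.npz",im=im,K=K,rv=rv,tv=tv)
it=grab('top')[0]; np.savez("top1.npz",im=it)
a=np.radians(s['ee_rot'][2]);e=s['ee_pos'];u=-np.array([np.cos(a),np.sin(a),0]);v=np.array([-u[1],u[0],0])
c=e+[0,0,13.8]; x,y=170,235
z=cv2.resize(im[y:y+140,x:x+180],None,fx=4,fy=4,interpolation=2)
P=[c+36*u+17*v,c+36*u-17*v,c-40*u,[542.1,201.5,102]]   # slot mouth corners, back rim, head
for p in proj(K,rv,tv,P): cv2.circle(z,tuple(int(i) for i in (p-[x,y])*4+1.5),2,(255,0,0),-1)
cv2.imwrite('pics/a3.png',z[:,:,::-1])
plan([542.1,201.5,70],170.8,5)
```

```text
6.2 [460.30162137 215.39065276  71.52899289] [1.79930221e+02 1.17613090e-01 1.70612817e+02] [ 0.31 -0.03  0.36  0.02  0.01 -0.03] [ 0.66931162 -0.28855394 -3.91876349]
{"tx":-0.033,"ty":-0.000,"tz":0.001,"rz":-0.001},
{"tx":-0.033,"ty":-0.000,"tz":0.001,"rz":-0.001},
{"tx":-0.033,"ty":-0.000,"tz":0.001,"rz":-0.001},
{"tx":-0.033,"ty":-0.000,"tz":0.001,"rz":-0.001},
{"tx":-0.033,"ty":-0.000,"tz":0.001,"rz":-0.001},
```

View pics/a3.png

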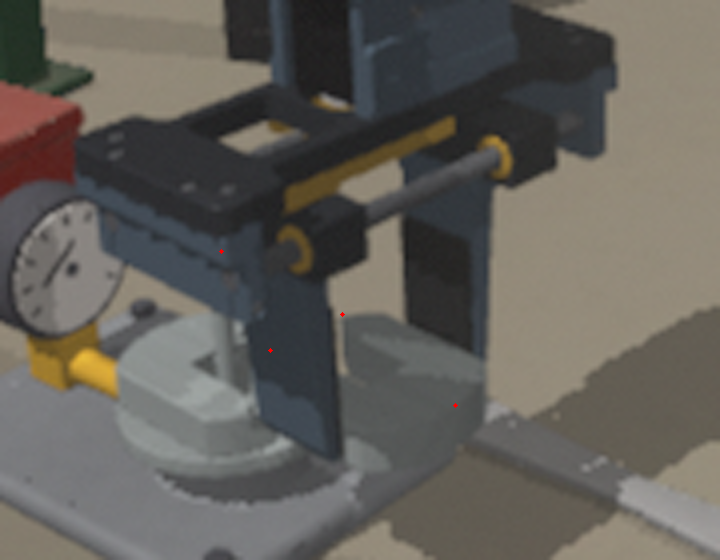

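The weight hangs level with its slot towards the stem. Its far arm tip is at crop (345,318) against the predicted (342,314), and the stem is at crop (231,352) against 229. Before sliding I'll refine the head centre and the fitted weight's flats, using radial and row edges in the first top picture.

Run:
```python
from h import *
t=np.load("top0.npz"); im=t["im"];K,rv,tv=t["K"],t["rv"],t["tv"]
g=cv2.GaussianBlur(im.astype(np.float32).mean(2),(0,0),.7)
c=np.array([186.8,242.9]); r=np.arange(3,11,.1)
for it in range(3):
    th=np.radians(np.arange(0,360,5)); X=c[0]+np.outer(np.cos(th),r); Y=c[1]+np.outer(np.sin(th),r)
    v=cv2.remap(g,X.astype(np.float32),Y.astype(np.float32),cv2.INTER_CUBIC); d=np.gradient(v,axis=1)
    k=d.argmax(1); R=r[k]; ok=abs(R-np.median(R))<.8
    P=np.c_[c[0]+R*np.cos(th),c[1]+R*np.sin(th)][ok]; A=np.c_[2*P,np.ones(len(P))]
    s=np.linalg.lstsq(A,(P**2).sum(1),rcond=None)[0]; c=s[:2]
print("head px",c,"r",np.sqrt(s[2]+c@c),ok.sum(),ray(K,rv,tv,c,102))
# expected image of fitted flats / profile across
for x in(560,550,530,520):
    ys=np.arange(160,252,2); p=proj(K,rv,tv,np.c_[np.full(len(ys),x),ys,np.full(len(ys),58)]).astype(np.float32)
    print(x,cv2.remap(g,p[:,0],p[:,1],1).ravel().astype(int).tolist())
```

```text
head px [186.94318394 243.00700655] r 7.194031996948256 68 [[542.51856915 202.05023985 102.        ]]
560 [92, 101, 109, 112, 109, 105, 115, 139, 163, 177, 184, 185, 185, 185, 185, 185, 186, 186, 185, 182, 176, 166, 154, 141, 130, 122, 120, 122, 126, 133, 144, 158, 170, 178, 181, 181, 177, 172, 166, 159, 153, 151, 151, 151, 150, 148]
550 [110, 116, 118, 117, 114, 107, 100, 101, 110, 121, 130, 136, 141, 147, 154, 161, 169, 169, 157, 132, 100, 80, 73, 74, 76, 78, 80, 81, 83, 85, 86, 89, 98, 116, 140, 161, 173, 176, 175, 174, 170, 163, 156, 153, 152, 150]
530 [105, 113, 118, 120, 120, 118, 112, 103, 96, 97, 105, 112, 118, 124, 134, 147, 161, 171, 176, 173, 162, 143, 122, 107, 98, 93, 89, 87, 93, 113, 138, 160, 173, 180, 184, 185, 185, 183, 180, 174, 167, 160, 156, 154, 154, 153]
520 [96, 97, 102, 109, 114, 116, 115, 110, 105, 109, 128, 153, 171, 179, 182, 182, 183, 183, 183, 182, 174, 158, 138, 124, 117, 115, 112, 107, 103, 108, 124, 147, 167, 179, 184, 185, 185, 183, 178, 170, 162, 157, 155, 154, 154, 154]
```

The stem is at about (542.3, 202.5). I'll slide in two parts and watch the force.

>>> send_rows([
  {"tx": -0.012, "ty": 0.001, "tz": 0.002, "rx": 0, "ry": 0, "rz": 0, "gripper": 1},
  {"tx": -0.025, "ty": 0, "tz": 0, "rx": 0, "ry": 0, "rz": 0, "gripper": 1},
  {"tx": -0.025, "ty": 0, "tz": 0, "rx": 0, "ry": 0, "rz": 0, "gripper": 1},
  {"tx": -0.025, "ty": 0, "tz": 0, "rx": 0, "ry": 0, "rz": 0, "gripper": 1},
  {"tx": -0.015, "ty": 0, "tz": 0, "rx": 0, "ry": 0, "rz": 0, "gripper": 1},
  {"tx": -0.01, "ty": 0, "tz": 0, "rx": 0, "ry": 0, "rz": 0, "gripper": 1},
  {"tx": 0, "ty": 0, "tz": 0, "rx": 0, "ry": 0, "rz": 0, "gripper": 1},
])

```text
time_s: 7.18
ee_pos: [514.9, 206.5, 69.3]
ee_rot: [-180.0, -0.0, 170.6]
force: [-0.1, -0.1, -3.8]
gripper_width: 59.8
gripper_force: 30.0
```

>>> send_rows([
  {"tx": -0.012, "ty": 0, "tz": 0, "rx": 0, "ry": 0, "rz": 0, "gripper": 1},
  {"tx": -0.012, "ty": 0, "tz": 0, "rx": 0, "ry": 0, "rz": 0, "gripper": 1},
  {"tx": -0.012, "ty": 0, "tz": 0, "rx": 0, "ry": 0, "rz": 0, "gripper": 1},
  {"tx": 0, "ty": 0, "tz": 0, "rx": 0, "ry": 0, "rz": 0, "gripper": 1},
  {"tx": 0, "ty": 0, "tz": 0, "rx": 0, "ry": 0, "rz": 0, "gripper": 1},
])

```text
time_s: 7.8
ee_pos: [532.3, 203.6, 69.3]
ee_rot: [-180.0, -0.0, 170.6]
force: [0.0, 1.0, -3.5]
gripper_width: 60.0
gripper_force: 30.0
```

>>> send_rows([
  {"tx": -0.008, "ty": 0, "tz": 0, "rx": 0, "ry": 0, "rz": 0, "gripper": 1},
  {"tx": -0.008, "ty": 0, "tz": 0, "rx": 0, "ry": 0, "rz": 0, "gripper": 1},
  {"tx": -0.003, "ty": 0, "tz": 0, "rx": 0, "ry": 0, "rz": 0, "gripper": 1},
  {"tx": 0, "ty": 0, "tz": 0, "rx": 0, "ry": 0, "rz": 0, "gripper": 1},
  {"tx": 0, "ty": 0, "tz": 0, "rx": 0, "ry": 0, "rz": 0, "gripper": 1},
])

```text
time_s: 8.43
ee_pos: [541.7, 202.1, 69.4]
ee_rot: [-180.0, -0.0, 170.6]
force: [-0.1, -0.6, -4.2]
gripper_width: 59.9
gripper_force: 30.0
```

Run:
```python
from h import *
s=env.state();print(s['time_s'],s['ee_pos'],s['ee_rot'],s['force'])
im,K,rv,tv=grab('scene'); it=grab('top')[0]
z=cv2.resize(im[270:360,170:290],None,fx=4,fy=4,interpolation=2); y=cv2.resize(it[215:275,160:225],None,fx=6,fy=6,interpolation=2)[:, :320]
cv2.imwrite('pics/a4.png',np.hstack([z,y])[:,:,::-1])
```

```text
8.425 [541.73036311 202.06873526  69.37216768] [-1.79988777e+02 -1.16741430e-02  1.70633487e+02] [-0.07113347 -0.63301326 -4.19886865]
```

View pics/a4.png

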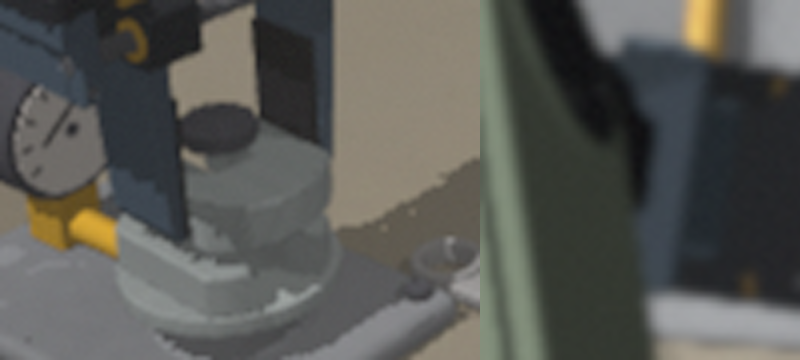

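The weight is under the head at crop (222,130) with no contact force, and the slot's back clears the stem. I'll lower gently in small steps.

>>> send_rows([
  {"tx": 0, "ty": 0, "tz": 0.006, "rx": 0, "ry": 0, "rz": 0, "gripper": 1},
  {"tx": 0, "ty": 0, "tz": 0.005, "rx": 0, "ry": 0, "rz": 0, "gripper": 1},
  {"tx": 0, "ty": 0, "tz": 0, "rx": 0, "ry": 0, "rz": 0, "gripper": 1},
  {"tx": 0, "ty": 0, "tz": 0, "rx": 0, "ry": 0, "rz": 0, "gripper": 1},
])

```text
time_s: 9.02
ee_pos: [541.9, 202.1, 63.9]
ee_rot: [-180.0, 0.0, 170.6]
force: [-0.6, -0.0, -3.5]
gripper_width: 59.6
gripper_force: 30.0
```

>>> send_rows([
  {"tx": 0, "ty": 0, "tz": 0.002, "rx": 0, "ry": 0, "rz": 0, "gripper": 1},
  {"tx": 0, "ty": 0, "tz": 0, "rx": 0, "ry": 0, "rz": 0, "gripper": 1},
  {"tx": 0, "ty": 0, "tz": 0, "rx": 0, "ry": 0, "rz": 0, "gripper": 1},
])

```text
time_s: 9.4
ee_pos: [541.9, 202.1, 62.9]
ee_rot: [-180.0, 0.0, 170.6]
force: [0.5, -0.0, -4.7]
gripper_width: 59.4
gripper_force: 30.0
```

>>> send_rows([
  {"tx": 0, "ty": 0, "tz": 0.002, "rx": 0, "ry": 0, "rz": 0, "gripper": 1},
  {"tx": 0, "ty": 0, "tz": 0, "rx": 0, "ry": 0, "rz": 0, "gripper": 1},
  {"tx": 0, "ty": 0, "tz": 0, "rx": 0, "ry": 0, "rz": 0, "gripper": 1},
])

```text
time_s: 9.78
ee_pos: [542.0, 202.1, 62.6]
ee_rot: [180.0, 0.0, 170.6]
force: [-1.9, -1.4, 3.3]
gripper_width: 59.3
gripper_force: 30.0
```

>>> send_rows([
  {"tx": 0, "ty": 0, "tz": 0.001, "rx": 0, "ry": 0, "rz": 0, "gripper": 1},
  {"tx": 0, "ty": 0, "tz": 0, "rx": 0, "ry": 0, "rz": 0, "gripper": 1},
  {"tx": 0, "ty": 0, "tz": 0, "rx": 0, "ry": 0, "rz": 0, "gripper": 1},
])

```text
time_s: 10.15
ee_pos: [542.0, 202.1, 62.6]
ee_rot: [180.0, 0.0, 170.6]
force: [-3.0, -0.7, 7.5]
gripper_width: 59.9
gripper_force: 30.0
```

Contact: the force rose from −4 to +7.5 N at TCP z 62.6. I'll release and lift straight up.

>>> send_rows([
  {"tx": 0, "ty": 0, "tz": 0, "rx": 0, "ry": 0, "rz": 0, "gripper": -1},
  {"tx": 0, "ty": 0, "tz": 0, "rx": 0, "ry": 0, "rz": 0, "gripper": -1},
  {"tx": 0, "ty": 0, "tz": 0, "rx": 0, "ry": 0, "rz": 0, "gripper": -1},
  {"tx": 0, "ty": 0, "tz": 0, "rx": 0, "ry": 0, "rz": 0, "gripper": -1},
  {"tx": 0, "ty": 0, "tz": 0, "rx": 0, "ry": 0, "rz": 0, "gripper": -1},
])

```text
time_s: 10.78
ee_pos: [541.9, 202.1, 61.3]
ee_rot: [-180.0, 0.0, 170.6]
force: [0.7, 0.0, -0.3]
gripper_width: 91.2
gripper_force: 0.0
```

>>> send_rows([
  {"tx": 0, "ty": 0, "tz": -0.03, "rx": 0, "ry": 0, "rz": 0, "gripper": -1},
  {"tx": 0, "ty": 0, "tz": -0.06, "rx": 0, "ry": 0, "rz": 0, "gripper": -1},
  {"tx": 0, "ty": 0, "tz": -0.08, "rx": 0, "ry": 0, "rz": 0, "gripper": -1},
  {"tx": 0, "ty": 0, "tz": -0.08, "rx": 0, "ry": 0, "rz": 0, "gripper": -1},
  {"tx": 0.08, "ty": 0, "tz": -0.03, "rx": 0, "ry": 0, "rz": 0, "gripper": -1},
  {"tx": 0.08, "ty": -0.08, "tz": 0, "rx": 0, "ry": 0, "rz": 0, "gripper": -1},
  {"tx": 0.04, "ty": -0.1, "tz": 0, "rx": 0, "ry": 0, "rz": 0, "gripper": -1},
  {"tx": 0, "ty": -0.1, "tz": 0, "rx": 0, "ry": 0, "rz": 0, "gripper": -1},
  {"tx": 0, "ty": -0.1, "tz": 0, "rx": 0, "ry": 0, "rz": 0, "gripper": -1},
  {"tx": 0, "ty": -0.1, "tz": 0, "rx": 0, "ry": 0, "rz": 0, "gripper": -1},
  {"tx": 0, "ty": -0.08, "tz": 0, "rx": 0, "ry": 0, "rz": 0, "gripper": -1},
  {"tx": 0, "ty": 0, "tz": 0, "rx": 0, "ry": 0, "rz": 0, "gripper": -1},
])

```text
time_s: 12.28
ee_pos: [397.4, -59.8, 202.5]
ee_rot: [-180.0, 0.1, 170.4]
force: [0.2, 0.2, 0.3]
gripper_width: 91.3
gripper_force: 0.0
```

Run:
```python
from h import *
s=env.state();print(s['time_s'],s['ee_pos'],s['force'])
im,K,rv,tv=grab('scene'); it=grab('top')[0]; np.savez("top2.npz",im=it)
z=cv2.resize(im[280:370,180:280],None,fx=4,fy=4,interpolation=2); y=cv2.resize(it[215:275,160:225],None,fx=6,fy=6,interpolation=2)
cv2.imwrite('pics/a5.png',np.hstack([z,y])[:,:,::-1])
```

```text
12.275 [397.37987985 -59.75147546 202.53128119] [0.20649436 0.20480212 0.32757742]
```

View pics/a5.png

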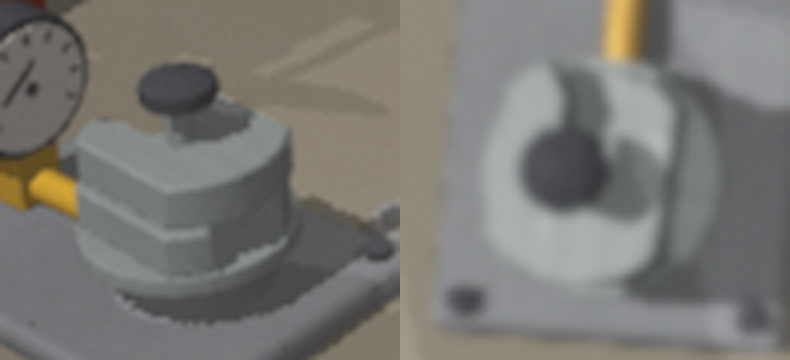

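The new weight lies flat and flush on the first. Its slot opens towards the gauge, the opposite way from the lower slot, and its top spans crop x 483–672, y 62–283, so the stem is within about 2 mm of its middle. The robot is clear, so I'm handing in.

```bash
python3 -c "
from workcell import env
print(env.job_done())"
```

```text
the job is handed in; nothing more can be done
None
```

The matching weight lies flat on the first with its slot facing the opposite way and the stem within about 2 mm of its middle; I didn't touch the small weight, and the job was handed in at about 12 s.

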